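Find the flap that rocks and hold it open

TASK

Three bays of the model bank are packed full and one still has room: press gently on the flaps, one after another, until you find the one that rocks, then push that flap down at least 45 degrees open with the fingertips and finish while still holding it open, so that the class can put models in. Only press and push: do not pick up, knock or shift the jar, models and other things standing about.

Things in the scene. Friction and masses are not known exactly. Their poses are not given: they have to be found in the camera images.
- bank: White model bank fixed to the bench: closed box 200 (x) by 452 (y) by 130 mm high, four identical steel-blue push flaps flush in its top. Origin: centre of its underside; z up, -x side faces the robot (yaw up to 0.2 rad), y along the row of flaps. Behind the flaps (x +18 to +100 mm) the top is a plain ledge. Nothing outside shows which bay has room; it differs each time.
- flap_1 (a joint): Angle of flap 1 (1 at the bank's +y end, 4 at its -y end), rad: 0 shut, 1.2 fully open. Plate 100 (x) by 96 (y) by 6 mm, orange below, hinged along the bank's y, 75 mm from its near (robot side) edge and 25 mm from its far edge: pressed on the near part it tips down into the bay and the far edge rises. A spring shuts it: about 1 N at the dot to start, 2 to 3 N at 45 degrees.
- flap_2 (a joint): Angle of flap 2 (1 at the bank's +y end, 4 at its -y end), rad: 0 shut, 1.2 fully open. Plate 100 (x) by 96 (y) by 6 mm, orange below, hinged along the bank's y, 75 mm from its near (robot side) edge and 25 mm from its far edge: pressed on the near part it tips down into the bay and the far edge rises. A spring shuts it: about 1 N at the dot to start, 2 to 3 N at 45 degrees.
- flap_3 (a joint): Angle of flap 3 (1 at the bank's +y end, 4 at its -y end), rad: 0 shut, 1.2 fully open. Plate 100 (x) by 96 (y) by 6 mm, orange below, hinged along the bank's y, 75 mm from its near (robot side) edge and 25 mm from its far edge: pressed on the near part it tips down into the bay and the far edge rises. A spring shuts it: about 1 N at the dot to start, 2 to 3 N at 45 degrees.
- flap_4 (a joint): Angle of flap 4 (1 at the bank's +y end, 4 at its -y end), rad: 0 shut, 1.2 fully open. Plate 100 (x) by 96 (y) by 6 mm, orange below, hinged along the bank's y, 75 mm from its near (robot side) edge and 25 mm from its far edge: pressed on the near part it tips down into the bay and the far edge rises. A spring shuts it: about 1 N at the dot to start, 2 to 3 N at 45 degrees.
- flap_1_dot (a point): Centre of the yellow dot (18 mm) on top of flap 1, midway across, 45 mm from the hinge line, 30 mm from the near edge, 130 mm above the bench when shut; moves with the flap, axes as the bank's when shut. Bay below: 101 mm wide (y), 124 mm deep. Over a full bay a carton stops the flap within 3 degrees and it feels solid; in the bay with room the carton is 30 mm high.
- flap_2_dot (a point): Centre of the yellow dot (18 mm) on top of flap 2, midway across, 45 mm from the hinge line, 30 mm from the near edge, 130 mm above the bench when shut; moves with the flap, axes as the bank's when shut. Bay below: 101 mm wide (y), 124 mm deep. Over a full bay a carton stops the flap within 3 degrees and it feels solid; in the bay with room the carton is 30 mm high.
- flap_3_dot (a point): Centre of the yellow dot (18 mm) on top of flap 3, midway across, 45 mm from the hinge line, 30 mm from the near edge, 130 mm above the bench when shut; moves with the flap, axes as the bank's when shut. Bay below: 101 mm wide (y), 124 mm deep. Over a full bay a carton stops the flap within 3 degrees and it feels solid; in the bay with room the carton is 30 mm high.
- flap_4_dot (a point): Centre of the yellow dot (18 mm) on top of flap 4, midway across, 45 mm from the hinge line, 30 mm from the near edge, 130 mm above the bench when shut; moves with the flap, axes as the bank's when shut. Bay below: 101 mm wide (y), 124 mm deep. Over a full bay a carton stops the flap within 3 degrees and it feels solid; in the bay with room the carton is 30 mm high.
- pot: Small green lidded specimen pot, 38 mm across, 32 mm high, standing loose on the bank's rear ledge; origin at the centre of its underside.
- molecule: Small ball model, four coloured balls on a 40 mm square wooden foot, 28 mm high, loose on the bank's rear ledge; origin at the centre of its underside.
- jar: Amber glass jar with brass lid, 72 mm across, 115 mm high, loose on the bench beside the bank; origin at the centre of its underside.
- helix: DNA helix model of coloured beads on a round wooden foot 76 mm across, 167 mm high, loose on the bench beside the bank; origin at the centre of its underside.
- glove_box: Light blue glove carton 120 by 100 by 70 mm high, loose on the bench beside the bank; origin at the centre of its underside.
- marker: Green marker pen with black cap, 160 mm long (along its y), 14 mm high, lying loose on the bench in front of the bank; origin on its underside.

How it is judged:
By the outcome, as a careful person would: the job done as asked, in the order asked, and still so for the second after the job is handed in, while the arm keeps its last pose, push and grip.
It also fails if it takes over 48 s, if anything falls off the work surface, if the arm or the gripper's body presses on something with over 40 N, if the wrist force passes 120 N, or if a joint passes its speed limit or range.

ROBOT

A 6-joint arm with a two-finger parallel gripper is mounted at the origin on the work surface. World frame = base frame: x ahead of the robot, y to its left, z up, the work surface at z = 0. Lengths are in m, angles in rad, forces in N, time in s.
With the tool pointing down it reaches from about 0.35 to 0.8 m from the base axis. Payload 7.3 kg.
Tool frame: the origin (TCP) lies between the finger pads; the fingertips stand 25 mm ahead of it and the grasp point (between the pads) lies 6 mm ahead of it (arm.tcp_to_tips is the x of the fingertips in the tool frame, in m); x points along the fingers, z is the direction in which the jaws open and shut, and the axes are right-handed (so a half turn about x gives the same grasp; the last joint's range is limited). The gripper opens to 85 mm and grips with 20 to 120 N. Pads are 22 mm wide; open, the fingers measure 114 mm over their backs; the gripper's body (76 mm by 85 mm) begins 54 mm behind the grasp point. The pads swing forward as they close: fully open they stand 13 mm farther back than shut.
Start: joints at [0.97, 0.342, 1.524, -0, 1.275, -0.146], TCP at [0.231, 0.472, 0.256] pointing down, gripper open.
Joint ranges: [-2.53, 2.53], [-0.77, 2.02], [0.04, 2.7], [-1, 4.14], [0.28, 2.66], [-3.11, 3.11]. Speed limits (rad/s): [2.57, 2.57, 3.14, 3.14, 3.14, 3.14].

INTERFACE

Orientations are given as a 3x3 rotation matrix whose columns are the frame's x, y, z axes.
In Python, from plant import arm gives the robot as it stands.
- The arm moves only by the tool step_arm, never from a script. Its argument "plan" is a list of rows, each a list of 3 entries, a list of its own where there are three numbers: the shift along the tool's x, y, z in mm, then the turn, a rotation vector about the tool's x, y, z in degrees, then the finger opening in mm, from 0 to 85.4. A call has 1 to 8 rows; each row shifts and turns the commanded pose from where the row before left it, along the tool's axes as they then stand; what a row does not reach is not made up. A row lasts 1/8 s, in which the tool goes at most 62.5 mm and 10.7 degrees, less where a joint would pass 70% of its speed; a pose out of reach is approached as far as the arm can. A call is refused whole if a number of a shift passes 62.5 or a number of a turn 10.7, either way. A call with a gripper value outside its range is refused whole. The fingers move at their own pace and stop on an object; "newtons" is the grip in N (left out, the last holds). Time passes only in rows, so rows that do not move let the fingers close. It gives the time, the measured TCP pose, the force and the opening at its end, in the units of the state.
- arm.observe(): the state, without advancing time (a new reading comes with each control period).
- arm.read_camera(name): name is "scene" or "top"; returns a dict with "pixels" (480x640x3 uint8, red, green, blue), "camera_matrix" (3x3 intrinsics, pixels), "cam_to_world" (4x4, takes a point from camera to world coordinates). Camera axes: x right, y down, z forward; pixel columns grow to the right and rows downward; lengths in m; the calibration is good to about 2 mm. A picture is of the moment at which its call begins. There is no depth.
- arm.sign_off(): hands the job in, once; it reports no verdict.
The state is a dict: "time": time; "joint_positions": joint angles; "dq": joint speeds; "effort": joint torques, N m; "eef_pos": TCP position; "ee_rot": TCP orientation; "ft_force": force on the tool from outside, world axes, zero at the start; "torque": the same for the moment, N m; "grip_width": finger opening in m.
Only numpy, scipy, OpenCV 4.12 (cv2) and the standard library are available. Lean on these libraries where they do the work, as an engineer would, in place of code of your own. Each camera call takes 0.05 s, during which the arm holds its last target. There are 200 camera calls.

## Working session

There is one attempt and no reset: what is moved stays moved. The work goes in short steps, Python scripts to look and compute and a tool call to move; the robot and the scene stay as the last step left them, time stands still between calls to the robot, and variables do not carry over. Pictures are saved under pics/ and viewed, about 8 in all and at most 12, crops included, and the job is handed in when it is done.

Besides the shell and the picture viewer there is one more tool, called after "Request:" as a command line: name --argument value ..., lists and objects as JSON in quotes. step_arm: Moves the arm, as the interface text tells. Its arguments: {"type":"object","properties":{"plan":{"type":"array","items":{"type":"array"}},"newtons":{"type":"number"}},"required":["plan"]}

```bash
mkdir -p pics
cat > h.py <<'E'
import numpy as np,cv2
from plant import arm
def snap(n,f=None):
    c=arm.read_camera(n)
    if f: cv2.imwrite('pics/'+f,c['pixels'][:,:,::-1])
    return c
def ray(c,u,v,z):
    d=np.linalg.inv(c['camera_matrix'])@[u,v,1]; T=c['cam_to_world']
    d=T[:3,:3]@d; o=T[:3,3]; return o+d*(z-o[2])/d[2]
def yellow(c):
    h=cv2.cvtColor(c['pixels'],cv2.COLOR_RGB2HSV)
    m=cv2.inRange(h,(20,120,120),(35,255,255))
    n,l,s,ce=cv2.connectedComponentsWithStats(m)
    return [(ce[i],s[i]) for i in range(1,n) if s[i,4]>15]
E
python3 - <<'E'
from h import *
for n in('top','scene'):
    c=snap(n,n+'1.png')
    for ce,s in yellow(c): print(n,ce.round(1),s,ray(c,*ce,.13).round(4))
s=arm.observe();print(s['ee_rot'].round(3),s['eef_pos'],s['time'],s['grip_width'],s['ft_force'],arm.tcp_to_tips)
E
```

```text
top [485.6 177.4] [483 175   6   7  22] [ 0.6883 -0.2891  0.13  ]
top [475.5 182.9] [473 181   8   6  23] [ 0.6773 -0.2686  0.13  ]
top [486.3 207.9] [483 207   8   3  18] [ 0.6266 -0.2872  0.13  ]
scene [185.5 192.5] [182 189   8   8  51] [ 0.6638 -0.2795  0.13  ]
scene [305.6 190.3] [302 188   8   6  33] [ 0.5145 -0.0722  0.13  ]
scene [175.9 204.5] [173 200   8  10  43] [ 0.701  -0.2704  0.13  ]
scene [256.4 205.5] [252 202  10   9  58] [ 0.6087 -0.1297  0.13  ]
scene [345.5 214.4] [342 212   8   6  40] [0.5262 0.0373 0.13  ]
scene [389.2 240.6] [385 238   9   6  45] [0.5375 0.1466 0.13  ]
scene [437.5 269.6] [433 266  10   8  57] [0.5491 0.2563 0.13  ]
scene [479.4 360.3] [461 344  38  33 938] [0.6785 0.3957 0.13  ]
[[-0.001 -0.898  0.439]
 [-0.001  0.439  0.898]
 [-1.     0.    -0.001]] [0.23042682 0.47137623 0.25570202] 0.1 0.08590835200131582 [ 0.07568074  0.45623189 -0.05675838] 0.025
```

View pics/top1.png

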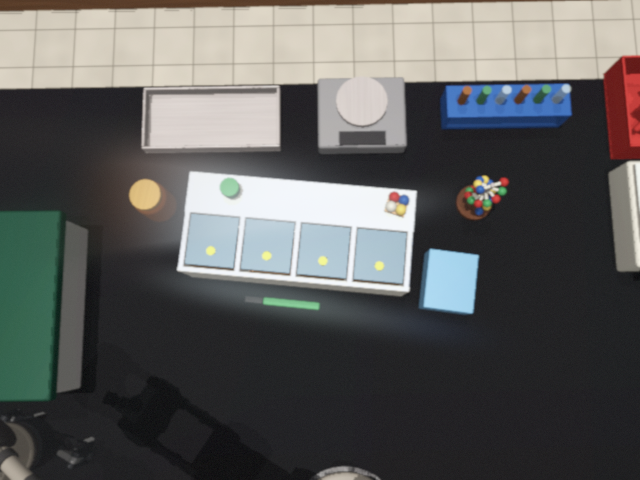

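View pics/scene1.png

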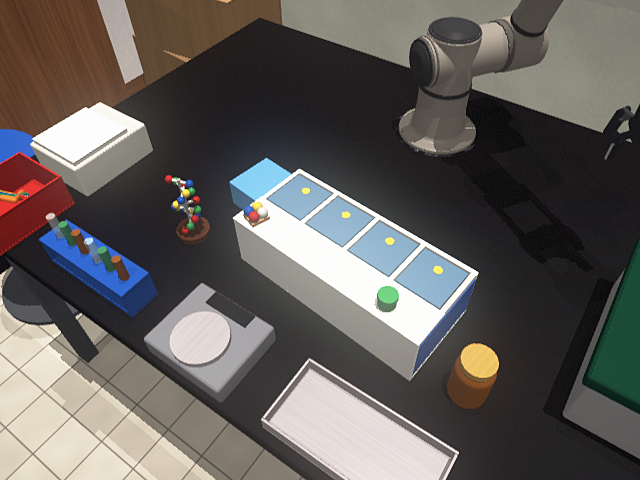

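The top view shows the bank with dots at about (210,251), (266,256), (322,261) and (379,266), flaps 1 to 4. The scene view shows the same dots, giving a yaw of about -0.105 rad and flap 1's dot near (0.549, 0.256). The pot and molecule are on the ledge, and the pen is in front of the bank.

Request:
step_arm --plan '[[[0, 0, 0], [-10, 0, 0], 0], [[0, 0, 0], [-10, 0, 0], 0], [[0, -35, -45], [0, 0, 0], 0], [[0, -35, -45], [0, 0, 0], 0], [[0, -35, -45], [0, 0, 0], 0], [[0, -35, -45], [0, 0, 0], 0], [[0, -50, 0], [0, 0, 0], 0], [[0, -50, 0], [0, 0, 0], 0]]'

```text
time: 1.1
eef_pos: [0.4516, 0.2664, 0.2564]
ee_rot: [[0.0, -0.994, 0.107], [0.0, 0.107, 0.994], [-1.0, -0.0, 0.0]]
ft_force: [0.2, 1.3, 0.1]
grip_width: -0.0005
```

```bash
cat >> h.py <<'E'
D={1:(.5491,.2563),2:(.5375,.1466),3:(.5262,.0373),4:(.5145,-.0722)}
def where():
    s=arm.observe();R=s['ee_rot'];p=s['eef_pos']
    print('t',s['time'],'pos',p.round(4),'F',s['ft_force'].round(2),'w',s['grip_width']);print(R.round(3))
    tip=p+R[:,0]*.025; print('tip',tip.round(4))
    for k,d in D.items(): print(k,((np.array([*d,.13])-tip)@R*1000).round(1))
E
cat > top.py <<'E'
from h import *
c=snap('top')
h=cv2.cvtColor(c['pixels'],cv2.COLOR_RGB2HSV)
m=cv2.inRange(h,(22,60,120),(40,255,255))
n,l,s,ce=cv2.connectedComponentsWithStats(m)
for i in range(1,n):
    if s[i,4]>5 and 180<ce[i][0]<420: print(ce[i].round(1),s[i,4],ray(c,*ce[i],.13).round(4))
where()
E
python3 top.py
```

```text
[400.5 209.1] 92 [ 0.6268 -0.1187  0.13  ]
[210.4 250.2] 58 [0.5506 0.2549 0.13  ]
[266.3 255.4] 56 [0.5389 0.1455 0.13  ]
[322.5 260.3] 56 [0.5276 0.0361 0.13  ]
[379.  265.5] 60 [ 0.5158 -0.0734  0.13  ]
t 1.15 pos [0.4571 0.2656 0.2558] F [ 4.11 -2.95  0.4 ] w 6.901171929291174e-05
[[ 0.004 -0.994  0.109]
 [-0.     0.109  0.994]
 [-1.    -0.004  0.   ]]
tip [0.4572 0.2655 0.2308]
1 [101.2 -91.9   0.8]
2 [ 101.1  -92.3 -109.6]
3 [ 101.1  -92.9 -219.4]
4 [ 101.1  -93.2 -329.6]
```

Request:
step_arm --plan '[[[0, -46, 0], [0, 0, 0], 0], [[0, -46, 0], [0, 0, 0], 0], [[40, 0, 0], [0, 0, 0], 0], [[40, 0, 0], [0, 0, 0], 0], [[10, 0, 0], [0, 0, 0], 0], [[0, 0, 0], [0, 0, 0], 0], [[0, 0, 0], [0, 0, 0], 0]]'

```text
time: 2.02
eef_pos: [0.5426, 0.2581, 0.1682]
ee_rot: [[0.003, -0.994, 0.105], [0.001, 0.105, 0.994], [-1.0, -0.003, 0.001]]
ft_force: [0.1, -0.1, -1.0]
grip_width: 0.0002
```

```bash
python3 -c "
from h import *
where()"
```

```text
t 2.025 pos [0.5426 0.2581 0.1682] F [ 0.09 -0.13 -1.02] w 0.0001525832148540739
[[ 0.003 -0.994  0.105]
 [ 0.001  0.105  0.994]
 [-1.    -0.003  0.001]]
tip [0.5427 0.2581 0.1432]
1 [13.2 -6.6 -1.1]
2 [  13.1   -6.6 -111.4]
3 [  12.9   -6.9 -221.3]
4 [  12.7   -6.8 -331.4]
```

Request:
step_arm --plan '[[[8, -5, 0], [0, 0, 0], 0], [[3, 0, 0], [0, 0, 0], 0], [[1, 0, 0], [0, 0, 0], 0], [[1, 0, 0], [0, 0, 0], 0], [[0, 0, 0], [0, 0, 0], 0]]'

```text
time: 2.65
eef_pos: [0.5469, 0.2571, 0.1543]
ee_rot: [[0.001, -0.994, 0.105], [0.0, 0.105, 0.994], [-1.0, -0.001, 0.0]]
ft_force: [-2.1, -1.0, 5.8]
grip_width: 0.0004
```

Request:
step_arm --plan '[[[1, 0, 0], [0, 0, 0], 0], [[1, 0, 0], [0, 0, 0], 0], [[0, 0, 0], [0, 0, 0], 0]]'

```text
time: 3.02
eef_pos: [0.5469, 0.2571, 0.1542]
ee_rot: [[0.002, -0.994, 0.105], [0.0, 0.105, 0.994], [-1.0, -0.002, 0.001]]
ft_force: [-6.8, -2.4, 17.2]
grip_width: -0.0003
```

Request:
step_arm --plan '[[[1, 0, 0], [0, 0, 0], 0], [[1, 0, 0], [0, 0, 0], 0], [[0, 0, 0], [0, 0, 0], 0]]'

```text
time: 3.4
eef_pos: [0.5469, 0.2571, 0.1541]
ee_rot: [[0.004, -0.994, 0.105], [0.001, 0.105, 0.994], [-1.0, -0.003, 0.001]]
ft_force: [-10.5, -4.5, 28.9]
grip_width: 0.0
```

Flap 1 is solid (29 N with no movement). Next is flap 2.

Request:
step_arm --plan '[[[-25, 0, 0], [0, 0, 0], 0], [[0, 0, -37], [0, 0, 0], 0], [[0, 0, -37], [0, 0, 0], 0], [[0, 0, -36], [0, 0, 0], 0], [[0, 0, 0], [0, 0, 0], 0], [[12, 0, 0], [0, 0, 0], 0], [[8, 0, 0], [0, 0, 0], 0], [[0, 0, 0], [0, 0, 0], 0]]'

```text
time: 4.4
eef_pos: [0.5345, 0.1485, 0.1532]
ee_rot: [[-0.002, -0.995, 0.104], [-0.0, 0.104, 0.995], [-1.0, 0.002, -0.0]]
ft_force: [-0.3, 0.8, 1.4]
grip_width: -0.0002
```

Request:
step_arm --plan '[[[1, 0, 0], [0, 0, 0], 0], [[1, 0, 0], [0, 0, 0], 0], [[0, 0, 0], [0, 0, 0], 0]]'

```text
time: 4.78
eef_pos: [0.5352, 0.1479, 0.1525]
ee_rot: [[0.001, -0.994, 0.105], [0.0, 0.105, 0.994], [-1.0, -0.0, 0.0]]
ft_force: [-0.5, 1.9, 0.8]
grip_width: 0.0002
```

Request:
step_arm --plan '[[[1, 0, 0], [0, 0, 0], 0], [[1, 0, 0], [0, 0, 0], 0], [[0, 0, 0], [0, 0, 0], 0]]'

```text
time: 5.15
eef_pos: [0.5353, 0.1477, 0.1503]
ee_rot: [[0.0, -0.994, 0.106], [0.0, 0.106, 0.994], [-1.0, -0.0, 0.0]]
ft_force: [-0.3, 2.2, 1.5]
grip_width: -0.0001
```

Flap 2 gives: about 5 mm down at 1.5 N. I'll push it further, moving toward the hinge as it opens.

Request:
step_arm --plan '[[[5, 0, 0], [0, 0, 0], 0], [[5, -1, 0], [0, 0, 0], 0], [[5, -2, 0], [0, 0, 0], 0], [[5, -2, 0], [0, 0, 0], 0], [[0, 0, 0], [0, 0, 0], 0]]'

```text
time: 5.78
eef_pos: [0.5399, 0.1471, 0.1297]
ee_rot: [[-0.001, -0.994, 0.106], [-0.0, 0.106, 0.994], [-1.0, 0.001, -0.0]]
ft_force: [-0.1, -0.7, 1.9]
grip_width: -0.0001
```

Request:
step_arm --plan '[[[5, -3, 0], [0, 0, 0], 0], [[5, -3, 0], [0, 0, 0], 0], [[5, -3, 0], [0, 0, 0], 0], [[2, 0, 0], [0, 0, 0], 0], [[0, 0, 0], [0, 0, 0], 0], [[0, 0, 0], [0, 0, 0], 0]]'

```text
time: 6.52
eef_pos: [0.5484, 0.1463, 0.113]
ee_rot: [[-0.002, -0.994, 0.105], [0.0, 0.105, 0.994], [-1.0, 0.002, -0.0]]
ft_force: [-3.7, -0.2, 1.5]
grip_width: 0.0004
```

Run:
```python
from h import *
where()
a=snap('scene')['pixels'][120:360,180:500];b=snap('top')['pixels'][150:320,170:430]
a=cv2.resize(a,(800,600),interpolation=cv2.INTER_CUBIC);b=cv2.resize(b,None,fx=3,fy=3)
cv2.imwrite('pics/s2.png',a[:,:,::-1]);cv2.imwrite('pics/t2.png',b[:,:,::-1])
```

```text
t 6.525 pos [0.5484 0.1463 0.113 ] F [-3.74 -0.21  1.52] w 0.0003897436412311493
[[-0.002 -0.994  0.105]
 [ 0.     0.105  0.994]
 [-1.     0.002 -0.   ]]
tip [0.5483 0.1463 0.088 ]
1 [-42.   10.9 109.4]
2 [-42.   10.9  -0.9]
3 [ -42.    10.6 -110.7]
4 [ -42.    10.7 -220.9]
```

View pics/s2.png

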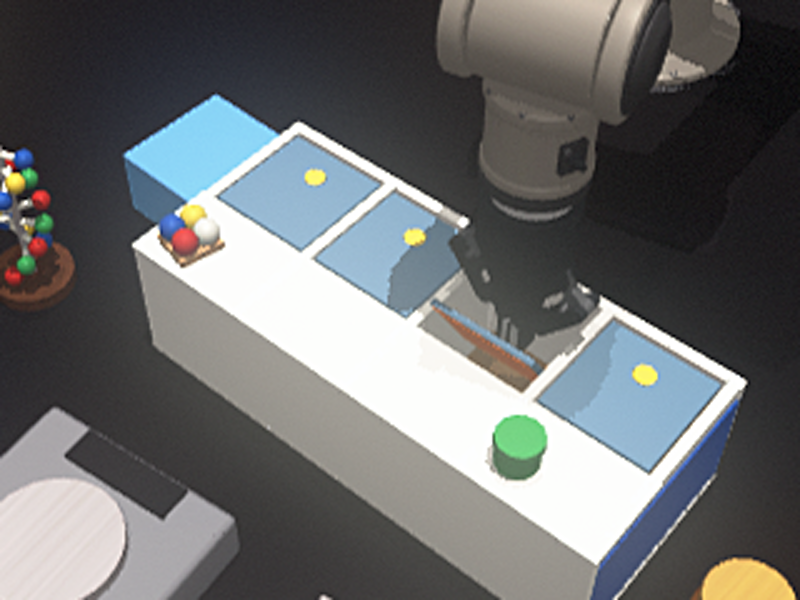

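View pics/t2.png

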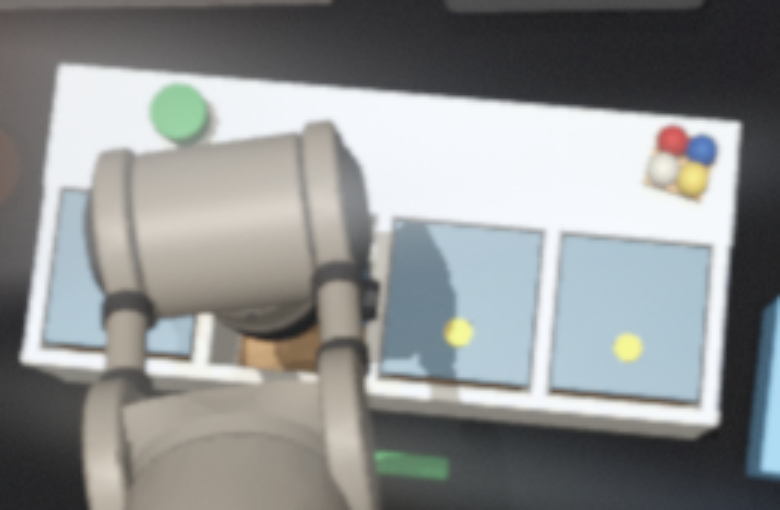

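The scene crop shows flap 2 tipped steeply with its orange underside visible and its far edge running from (432,302) to (543,370). The top crop shows the open bay with its carton at (280,350). The pot and molecule are where they were. I'll work out the angle from that edge.

Run:
```python
from h import *
c=snap('scene');K=c['camera_matrix'];W=np.linalg.inv(c['cam_to_world'])
ex=np.array([.994,-.105,0]);ey=np.array([.105,.994,0]);z=np.array([0,0,1])
H=np.array([.538,.146,.13])+.045*ex
for t in (40,45,50,55,60,65,69):
    a=np.radians(t);o=[]
    for s in(-.048,.048):
        p=W[:3,:3]@(H+s*ey+.025*(np.cos(a)*ex+np.sin(a)*z))+W[:3,3];p=K@p;o.append(((p[:2]/p[2]-[180,120])*2.5).round(0))
    print(t,o)
where()
```

```text
40 [array([423., 305.]), array([525., 370.])]
45 [array([424., 303.]), array([527., 367.])]
50 [array([426., 300.]), array([528., 365.])]
55 [array([427., 298.]), array([530., 362.])]
60 [array([429., 296.]), array([531., 359.])]
65 [array([430., 293.]), array([533., 357.])]
69 [array([432., 291.]), array([535., 355.])]
t 6.675 pos [0.5484 0.1463 0.113 ] F [-3.82  0.77 -0.35] w -0.0002871664007988822
[[-0.001 -0.994  0.105]
 [-0.     0.105  0.994]
 [-1.     0.001 -0.   ]]
tip [0.5484 0.1463 0.088 ]
1 [-42.   11.  109.5]
2 [-42.   10.9  -0.8]
3 [ -42.    10.6 -110.7]
4 [ -41.9   10.7 -220.9]
```

The camera edge check is too coarse to fix the angle, so I'll push slightly further for margin.

Request:
step_arm --plan '[[[2, -2, 0], [0, 0, 0], 0], [[0, 0, 0], [0, 0, 0], 0], [[0, 0, 0], [0, 0, 0], 0]]'

```text
time: 7.05
eef_pos: [0.551, 0.146, 0.1113]
ee_rot: [[-0.0, -0.994, 0.106], [0.0, 0.106, 0.994], [-1.0, 0.0, 0.0]]
ft_force: [-2.8, -0.0, 2.7]
grip_width: 0.0
```

Request:
step_arm --plan '[[[2, -2, 0], [0, 0, 0], 0], [[0, 0, 0], [0, 0, 0], 0], [[0, 0, 0], [0, 0, 0], 0], [[0, 0, 0], [0, 0, 0], 0]]'

```text
time: 7.55
eef_pos: [0.5532, 0.1458, 0.1095]
ee_rot: [[0.001, -0.994, 0.106], [0.0, 0.106, 0.994], [-1.0, -0.001, 0.0]]
ft_force: [-2.1, -0.8, 3.5]
grip_width: 0.0001
```

Run:
```python
from h import *
where()
a=snap('scene')['pixels'][200:300,300:440]
a=cv2.resize(a,(770,550),interpolation=cv2.INTER_CUBIC);cv2.imwrite('pics/s3.png',a[:,:,::-1])
```

```text
t 7.55 pos [0.5532 0.1458 0.1095] F [-2.1  -0.79  3.49] w 0.00011682018716720739
[[ 0.001 -0.994  0.106]
 [ 0.     0.106  0.994]
 [-1.    -0.001  0.   ]]
tip [0.5532 0.1458 0.0845]
1 [-45.5  15.7 109.4]
2 [-45.5  15.7  -0.9]
3 [ -45.5   15.4 -110.8]
4 [ -45.5   15.4 -220.9]
```

View pics/s3.png

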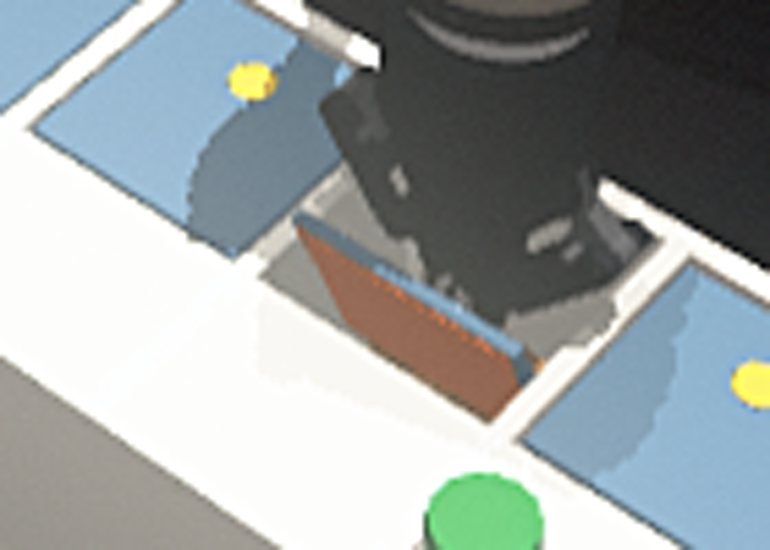

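The crop shows flap 2's top edge from (297,215) to (530,360), standing nearly upright with the orange underside facing the camera. The fingertips are behind it. The tip is 45 mm deep and 29 mm from the hinge line, so it is open at least 57°. I'll hand it in.

```bash
python3 -c "
from h import *
where();print(arm.sign_off())"
```

```text
t 7.6 pos [0.5531 0.1459 0.1095] F [-2.41  0.6   4.03] w -0.00010793991733269137
[[ 0.    -0.994  0.106]
 [ 0.     0.106  0.994]
 [-1.    -0.     0.   ]]
tip [0.5531 0.1459 0.0845]
1 [-45.5  15.7 109.4]
2 [-45.6  15.6  -0.9]
3 [ -45.6   15.3 -110.8]
4 [ -45.6   15.4 -220.9]
the job is handed in; nothing more can be done
None
```

I found the bay with room under flap 2, pushed that flap open to an estimated 57° or more, and handed the job in with the closed fingertips still holding it open. The arm's clock read 7.6 s.

- **Search:** Flap 1 was solid: 29 N produced no movement. Flap 2 gave about 5 mm at 1.5 N, so I stopped there and did not press flaps 3 and 4.
- **Final hold:** The fingertips are about 45 mm below the top and 29 mm from the hinge line, which gives the 57° figure. The holding force is about 4 to 5 N. The last picture shows the flap standing steeply with its orange underside visible.
- **Inconclusive check:** I tried to get the angle from the flap's far edge in the image while it was less far open. It could not pin the angle down, because the picture was off by several pixels. I pushed slightly further for margin and relied on the fingertip position instead.
- **Surroundings:** In the pictures taken after the main push, the pot and molecule looked unmoved. I did not check the other things standing about one by one at the end.

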